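Seat a petri dish in the imaging carrier and clip it

TASK

Using the fingertips only, gently push the loose petri dish along the top of the carrier until it drops into the empty round seat and lies flat on the seat's floor; never pinch or lift it. Then push the clip arm round by its upright post, over the dish, until it is against its stop. Leave the dish that is already seated, the vial and everything else on the bench where they are.

Things in the scene. Friction and masses are not known exactly. Their poses are not given: they have to be found in the camera images.
- carrier: Fixed square grey metal plate, 250 x 250 mm, 24 mm thick, at any yaw. Origin: centre of its underside, on the bench; x, y along its sides, z up. In this frame (mm): round seats 65 in diameter, 11 deep, the empty one at (30, -30), the occupied one at (40, 75); clip pivot at (105, -30). The loose dish starts on its top in x -90..-58, y -85..85, nothing between it and the empty seat.
- empty_seat (a point): Centre of the floor of the empty seat, 11 mm below the carrier's top face. A dish lying flat in it has its underside at this height and stands 3 mm proud of the carrier's top; the seat is 5 mm wider than the dish.
- dish: The loose petri dish: a closed flat disc, pale plastic with purple gel showing on top, 60 mm in diameter, 14 mm high, about 30 g. Origin: centre of its underside, z up. Pushed over the seat's rim it tips and drops in once its centre is within a few mm of the seat's; if it stays caught on the rim, a press on its top helps.
- seated_dish: An identical dish already lying in the other seat, standing 3 mm proud of the carrier's top. Origin: centre of its underside. To be left alone.
- vial: A small amber capped vial, 24 mm in diameter, 45 mm high, standing on the carrier's corner near (100, -100) mm of the carrier's frame. Origin: centre of its underside. To be left alone.
- clip (a joint): Clip arm's angle in rad about its vertical pivot, counter-clockwise seen from above. 0: along the carrier's +y, clear of the seat; 1.57: at its stop, along the carrier's -x, over the seated dish. Starts at 0..0.35. Stiff (0.7 N at the post), no spring. Flat steel bar 13 mm wide, reaching 65 mm, 6.5 to 11.5 mm above the carrier's top: clears a seated dish only.
- clip_pivot (a point): Point on the clip's pivot axis, at the height of the carrier's top face. The pivot's head is 18 mm in diameter and ends 14.5 mm above that face.
- clip_post (a point): Centre of the top end of the upright black post on the clip arm: 12 mm in diameter, 45 mm from the pivot axis, rising 32 mm above the arm; this point is 43.5 mm above the carrier's top face. Push the post sideways to swing the arm.
- tape_roll: A white tape roll, 90 mm in diameter, 19 mm high, lying on the bench beside the carrier's -y side. Origin: centre of its underside. To be left alone.
- marker: A marker pen, 127 mm long and 14 mm thick, lying on the bench beside the carrier's +y side. Origin: centre of its underside (middle of its length). To be left alone.
- tape_green: A green tape roll, 110 mm in diameter, 24 mm high, lying on the closed purple laptop to the robot's right. Origin: centre of its underside. To be left alone.
Things that resemble listed ones, but are neither listed nor needed, are in the scene too. What is shaped like the dish but black or orange is not meant.

How it is judged:
By the outcome, as a careful person would: the job done as asked, in the order asked, and still so for the second after the job is handed in, with the robot touching nothing.
It also fails if it takes over 48 s, if anything falls off the work surface, if the arm or the gripper's body presses on something with over 40 N, if the wrist force passes 120 N, or if a joint passes its speed limit or range.

ROBOT

A 7-joint arm with a two-finger parallel gripper is mounted at the origin on the work surface. World frame = base frame: x ahead of the robot, y to its left, z up, the work surface at z = 0. Lengths are in mm, angles in rad, forces in N, time in s.
With the tool pointing down it reaches from about 400 to 875 mm from the base axis. Payload 4.4 kg.
Tool frame: the origin (TCP) lies between the finger pads; the fingertips stand 11 mm ahead of it and the grasp point (between the pads) lies 8 mm behind it; y points along the fingers, x is the direction in which the jaws open and shut, and the axes are right-handed (so a half turn about y gives the same grasp; the last joint's range is limited). The gripper opens to 85 mm and grips with 20 to 120 N. Pads are 22 mm wide; open, the fingers measure 114 mm over their backs; the gripper's body (76 mm by 85 mm) begins 54 mm behind the grasp point. The pads swing forward as they close: fully open they stand 13 mm farther back than shut.
Start: joints at [-1.286, 0.628, 0.038, 1.517, -0.027, 0.996, -0.02], TCP at [223.349, 610.437, 242.313] pointing down, gripper open.
Joint ranges: [-3.06, 3.06], [-0.37, 2.12], [-1.25, 1.32], [0.18, 2.47], [-1.1, 4.24], [0.23, 1.98], [-2.94, 2.94]. Speed limits (rad/s): [2.57, 2.57, 3.14, 3.14, 3.14, 3.14, 3.14].

INTERFACE

Orientations are given as [roll, pitch, yaw] about the fixed x, y, z axes, in that order (R = Rz(yaw) Ry(pitch) Rx(roll)).
In Python, from cell import * gives the robot as it stands.
- The arm moves only by the shell command python3 -m jog 'ROWS'. ROWS is JSON, a list of rows, each an object of numbers: "x", "y", "z": the shift along the tool's x, y, z in mm; "ax", "ay", "az": the turn, a rotation vector about the tool's x, y, z in rad; "grip": the finger opening in mm, from 0 to 85.4. In form: [{"x": .., "y": .., "z": .., "ax": .., "ay": .., "az": .., "grip": ..}, ...]. A call has 1 to 5 rows; each row is the pose to reach, as a shift and turn from the pose commanded when the call began, along the tool's axes at that moment; what a row does not reach only later rows make up. A row lasts 1/10 s, in which the tool goes at most 50 mm and 8.59 degrees, less where a joint would pass 70% of its speed; a pose out of reach is approached as far as the arm can. A call with a gripper value outside its range is refused whole. The fingers move at their own pace and stop on an object; the grip force is fixed at half the most. Time passes only in rows, so rows that repeat a pose let the fingers close. It gives the time, the measured TCP pose, the force and the opening at its end, in the units of the state.
- read_state(): the state, without advancing time (a new reading comes with each control period).
- get_image(name): name is "side" or "top" or "wrist"; returns a dict with "color" (480x640x3 uint8, red, green, blue), "vfov" (degrees; the focal length in pixels is half the picture's height over the tangent of half this angle, whatever the lens; pixels are square), "cx", "cy" (the principal point, pixels), "camera_from_world" (4x4, takes a point from world to camera coordinates). Camera axes: x right, y down, z forward; pixel columns grow to the right and rows downward; lengths in mm; the calibration is good to about 2 mm. A picture is of the moment at which its call begins. There is no depth.
- finish_job(): hands the job in, once; it reports no verdict.
The state is a dict: "clock": time; "qpos": joint angles; "qd": joint speeds; "tau": joint torques, N m; "eef_pos": TCP position; "tool_rot": TCP orientation; "force": force on the tool from outside, world axes, zero at the start; "torque": the same for the moment, N m; "width": finger opening in mm.
Only numpy, scipy, OpenCV 4.12 (cv2) and the standard library are available. Lean on these libraries where they do the work, as an engineer would, in place of code of your own. Each camera call takes 0.05 s, during which the arm holds its last target.

## Working session

There is one attempt and no reset: what is moved stays moved. The work goes in short steps, Python scripts to look and compute and a shell command to move; the robot and the scene stay as the last step left them, time stands still between calls to the robot, and variables do not carry over. Pictures are saved under pics/ and viewed, and the job is handed in when it is done.

```bash
mkdir -p pics; ls; python3 - <<'E'
from cell import *
import cv2
s=read_state(); print(s)
for n in("top","side","wrist"):
    g=get_image(n); print(n,g["vfov"],g["cx"],g["cy"],g["camera_from_world"])
    cv2.imwrite(f"pics/{n}0.png",g["color"][:,:,::-1])
E
```

```text
pics
{'clock': 0.0, 'qpos': array([-1.28580615,  0.62934537,  0.03847022,  1.51835187, -0.02700043,
        0.99630414, -0.01996963]), 'qd': array([ 2.02805548e-04,  6.51823902e-05, -1.17709875e-03,  3.43415830e-04,
        2.12531756e-04,  1.97564302e-04,  1.15016279e-04]), 'tau': array([ 6.77441294e-04, -5.63406551e+01,  1.22693505e+00, -1.93448710e+01,
        1.11808433e-02,  1.02063100e-02, -6.13121159e-06]), 'eef_pos': array([223.14827032, 609.85972068, 241.39524181]), 'tool_rot': array([-1.57083717,  0.00188948,  1.22001375]), 'force': array([-0.15926341,  0.1761203 , -0.16806796]), 'torque': array([ 0.02670033, -0.00544758, -0.01300314]), 'width': 85.4278967910528}
top 48.312540171837206 326.1547074423175 246.33970482495397 [[ 1.74954056e-02 -9.99846080e-01  1.31433852e-03 -1.51106057e+02]
 [-9.80323901e-01 -1.74122778e-02 -1.96626198e-01  5.91422054e+02]
 [ 1.96618819e-01  2.15157763e-03 -9.80477644e-01  1.07015188e+03]
 [ 0.00000000e+00  0.00000000e+00  0.00000000e+00  1.00000000e+00]]
side 46.58917491833446 318.07054817961557 239.46188087671842 [[-9.97783381e-01 -6.51014502e-02 -1.37886135e-02  5.48939192e+02]
 [-2.52895751e-02  5.62620904e-01 -8.26328117e-01  1.50452822e+02]
 [ 6.15529209e-02 -8.24147754e-01 -5.63020175e-01  9.16524406e+02]
 [ 0.00000000e+00  0.00000000e+00  0.00000000e+00  1.00000000e+00]]
wrist 65.34952016436311 320.81414922161986 235.4185149025073 [[ 3.44991450e-01  9.38603430e-01 -2.12134854e-03 -6.49008443e+02]
 [ 8.88143028e-01 -3.25711555e-01  3.24212808e-01 -4.22266915e+01]
 [ 3.03616306e-01 -1.13734708e-01 -9.45981794e-01  3.82920291e+02]
 [ 0.00000000e+00  0.00000000e+00  0.00000000e+00  1.00000000e+00]]
```

View pics/top0.png

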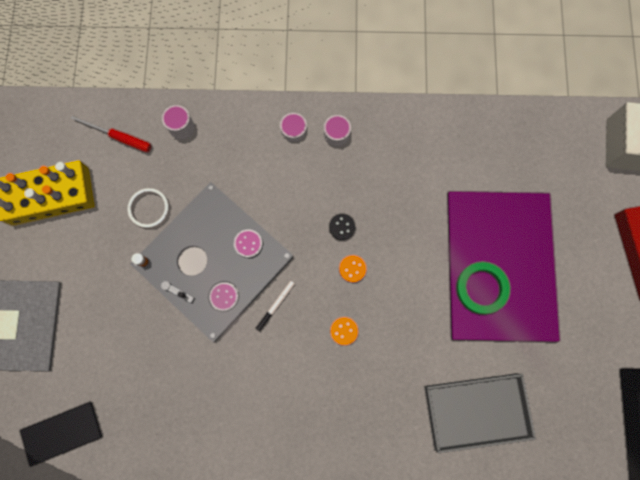

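View pics/side0.png

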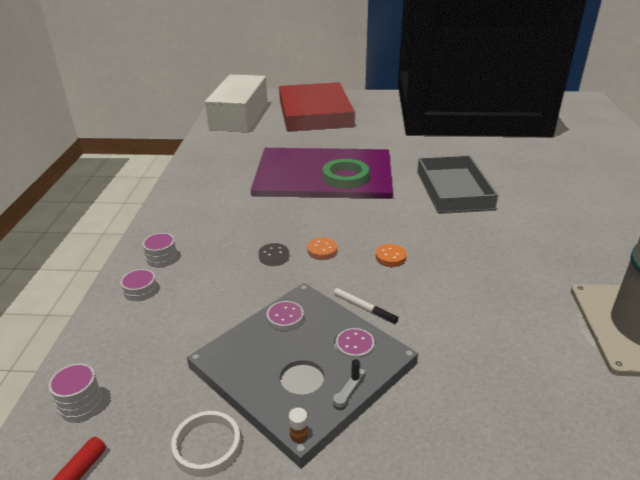

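View pics/wrist0.png

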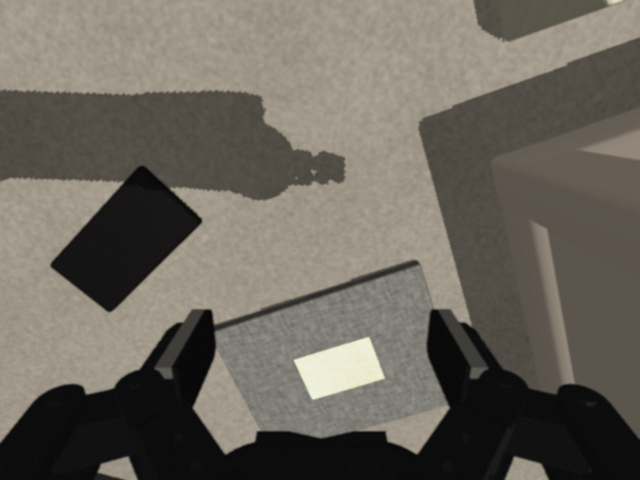

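```bash
python3 - <<'E'
import cv2
a=cv2.imread("pics/top0.png")[170:350,120:310]; cv2.imwrite("pics/top0c.png",cv2.resize(a,None,fx=3.3,fy=3.3,interpolation=cv2.INTER_CUBIC))
a=cv2.imread("pics/side0.png")[280:460,185:425]; cv2.imwrite("pics/side0c.png",cv2.resize(a,None,fx=3.2,fy=3.2,interpolation=cv2.INTER_CUBIC))
E
```

```text
(no output)
```

View pics/top0c.png

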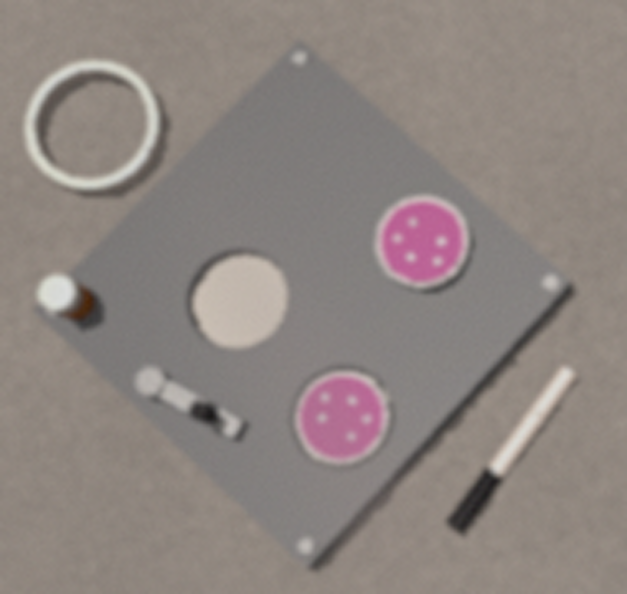

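View pics/side0c.png

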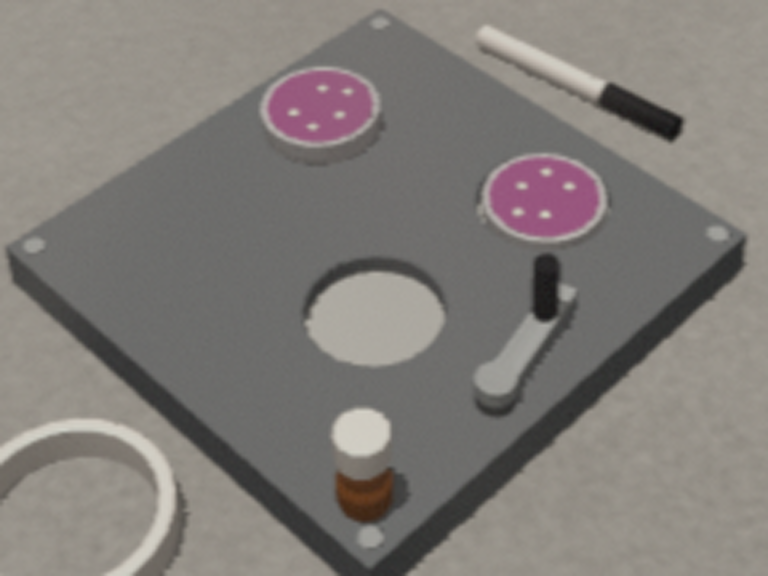

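```bash
cat > h.py <<'E'
import numpy as np,cv2
from scipy.optimize import least_squares
def f(g): return 240/np.tan(np.radians(g["vfov"])/2)
def proj(g,P):
    P=np.atleast_2d(P); c=P@g["camera_from_world"][:3,:3].T+g["camera_from_world"][:3,3]
    return c[:,:2]/c[:,2:]*f(g)+[g["cx"],g["cy"]]
def ray(g,uv,z):
    M=g["camera_from_world"]; R=M[:3,:3]; o=-R.T@M[:3,3]
    d=R.T@np.array([(uv[0]-g["cx"])/f(g),(uv[1]-g["cy"])/f(g),1]); return o+d*(z-o[2])/d[2]
def purple(img):
    h=cv2.cvtColor(img,cv2.COLOR_RGB2HSV); return cv2.inRange(h,(140,60,60),(175,255,255))
def dishes(g,box):
    m=np.zeros((480,640),np.uint8); x0,y0,x1,y1=box; m[y0:y1,x0:x1]=purple(g["color"])[y0:y1,x0:x1]
    m=cv2.morphologyEx(m,cv2.MORPH_CLOSE,np.ones((5,5)))
    out=[]
    for c in cv2.findContours(m,cv2.RETR_EXTERNAL,cv2.CHAIN_APPROX_NONE)[0]:
        if cv2.contourArea(c)>80: out.append(cv2.fitEllipse(c))
    return out
C=None
def w2c(p,c): # world->carrier
    x,y,t=c; d=np.array(p[:2])-[x,y]; return np.array([np.cos(t)*d[0]+np.sin(t)*d[1],-np.sin(t)*d[0]+np.cos(t)*d[1]])
def c2w(p,c):
    x,y,t=c; p=np.array(p,float); o=p.copy(); o[0]=x+np.cos(t)*p[0]-np.sin(t)*p[1]; o[1]=y+np.sin(t)*p[0]+np.cos(t)*p[1]; return o
E
python3 - <<'E'
from cell import *
from h import *
gt,gs=get_image("top"),get_image("side")
for g,b in((gt,(120,170,310,350)),(gs,(185,280,425,460))): 
    for e in dishes(g,b): print(e, ray(g,e[0],38),ray(g,e[0],27))
T=lambda p:np.array(p)/3.3+[120,170]
S=lambda p:np.array(p)/3.2+[185,280]
# features (carrier xyz, uv)
ft=[((125,-125,24),T((37,302))),((-125,-125,24),T((299,40))),((-125,125,24),T((572,285))),((40,75,27),T((342,417))),((105,-30,38.5),T((150,381)))]
fs=[((125,-125,24),S((372,572))),((-125,-125,24),S((8,250))),((-125,125,24),S((380,10))),((125,125,24),S((745,237))),((40,75,27),S((544,198))),((105,-30,38.5),S((496,378)))]
def res(c,FF): return np.concatenate([(proj(g,np.array([c2w(p,c) for p,_ in F]))-np.array([u for _,u in F])).ravel() for g,F in FF])
for nm,FF in(("top",[(gt,ft)]),("side",[(gs,fs)]),("both",[(gt,ft),(gs,fs)])):
    r=least_squares(res,[550,200,-2.3],args=(FF,),loss="soft_l1"); print(nm,r.x,res(r.x,FF).round(1).reshape(-1,2).tolist())
print(read_state()["clock"])
E
```

```text
((223.06385803222656, 295.9713134765625), (23.393693923950195, 24.335979461669922), 48.84586715698242) [487.53175543  74.97159314  38.        ] [488.65848273  77.09852986  27.        ]
((247.49148559570312, 242.61209106445312), (23.260452270507812, 23.930635452270508), 56.865882873535156) [603.34231596  28.78936927  38.        ] [605.59865427  30.46584665  27.        ]
((354.7322082519531, 341.1463317871094), (23.690019607543945, 33.31979751586914), 92.768310546875) [487.70050444  87.02746602  38.        ] [487.56682604  75.85615463  27.        ]
((284.5509338378906, 312.6565246582031), (21.06682777404785, 31.618202209472656), 84.45599365234375) [602.63019549  27.72366634  38.        ] [604.56931113  15.4827918   27.        ]
top [ 567.19880607  106.05149057 -613.3343822 ] [[-1.1, 1.7], [1.2, -0.5], [0.3, -0.2], [-0.2, 0.1], [-0.0, -0.4]]
side [ 566.36331537  107.93322698 -588.18638796] [[-0.2, 0.0], [-1.0, -0.3], [-0.0, -0.2], [0.8, -0.5], [-0.0, -0.2], [0.3, 0.7]]
both [ 566.50435412  107.12971478 -588.19047709] [[-1.7, 2.9], [-0.2, -0.2], [-0.3, -0.8], [-0.3, 0.3], [-0.3, 0.4], [-0.8, -0.5], [-0.9, -1.0], [0.3, -0.5], [0.8, -0.5], [-0.0, -0.4], [-0.0, 0.3]]
0.25
```

```bash
python3 - <<'E'
from cell import *
from h import *
gt,gs=get_image("top"),get_image("side")
T=lambda p:np.array(p)/3.3+[120,170]
S=lambda p:np.array(p)/3.2+[185,280]
ft=[((-125,-125,24),T((299,40))),((-125,125,24),T((572,285))),((40,75,27),(223.06,295.97)),((105,-30,38.5),T((150,381)))]
fs=[((125,-125,24),S((372,572))),((-125,-125,24),S((8,250))),((-125,125,24),S((380,10))),((125,125,24),S((745,237))),((40,75,27),(354.7,341.15)),((105,-30,38.5),S((496,378)))]
def res(c,FF): return np.concatenate([(proj(g,np.array([c2w(p,c) for p,_ in F]))-np.array([u for _,u in F])).ravel() for g,F in FF])
for nm,FF in(("top",[(gt,ft)]),("side",[(gs,fs)]),("both",[(gt,ft),(gs,fs)])):
    r=least_squares(res,[566,107,2.43],args=(FF,),loss="soft_l1"); c=r.x;print(nm,c,res(r.x,FF).round(1).reshape(-1,2).tolist())
    print(" seat",c2w((30,-30),c),"pivot",c2w((105,-30),c))
d=(np.array([603.34,28.79])+[602.63,27.72])/2
print("dish c",w2c(d,c))
# post top
pt=T((203,412)); print("post uv top approx",pt, w2c(ray(gt,pt,65),c)); ps=S((546,262)); print(w2c(ray(gs,ps,67.5),c))
for g,n,b in((gt,"t",(120,170,310,350)),(gs,"s",(185,280,425,460))):
    im=g["color"][:,:,::-1].copy(); x0,y0,x1,y1=b; k=3.2
    im=cv2.resize(im[y0:y1,x0:x1],None,fx=k,fy=k,interpolation=cv2.INTER_CUBIC)
    def dr(P,col): 
        q=(proj(g,np.array([c2w(p,c) for p in P]))-[x0,y0]+.5)*k; cv2.polylines(im,[q.astype(int)],True,col,1)
    a=np.linspace(0,6.28,40)
    dr([(-125,-125,24),(125,-125,24),(125,125,24),(-125,125,24)],(0,255,0))
    dr([(30+32.5*np.cos(t),-30+32.5*np.sin(t),24) for t in a],(0,255,0))
    dr([(40+30*np.cos(t),75+30*np.sin(t),27) for t in a],(0,255,255))
    dc=w2c(d,c)
    dr([(dc[0]+30*np.cos(t),dc[1]+30*np.sin(t),38) for t in a],(255,255,0))
    cv2.imwrite(f"pics/ov_{n}.png",im)
E
```

```text
top [566.69844227 106.91487444   2.42324291] [[0.4, -0.3], [-0.2, -0.5], [0.1, 0.7], [-0.3, 0.1]]
 seat [563.8559496  149.24595328] pivot [507.38898521 198.60668598]
side [566.48896891 107.71725436   2.43378306] [[-0.2, -0.1], [-1.0, -0.3], [-0.2, -0.3], [0.7, -0.7], [0.2, 0.4], [0.3, 0.5]]
 seat [563.20046633 150.01602208] pivot [506.21637846 198.77885352]
both [566.47502237 107.34615183   2.43105453] [[-0.5, -0.2], [-0.4, -1.0], [0.2, 0.7], [-0.3, 0.5], [-0.5, -0.4], [-0.9, -0.7], [0.1, -0.4], [0.8, -0.6], [0.2, 0.3], [0.1, 0.4]]
 seat [563.30194558 149.65373489] pivot [506.45112078 198.57186771]
dish c [-79.2615175   36.13863042]
post uv top approx [181.51515152 294.84848485] [92.68558478 16.3238838 ]
[93.43904755 14.21839966]
```

View pics/ov_t.png

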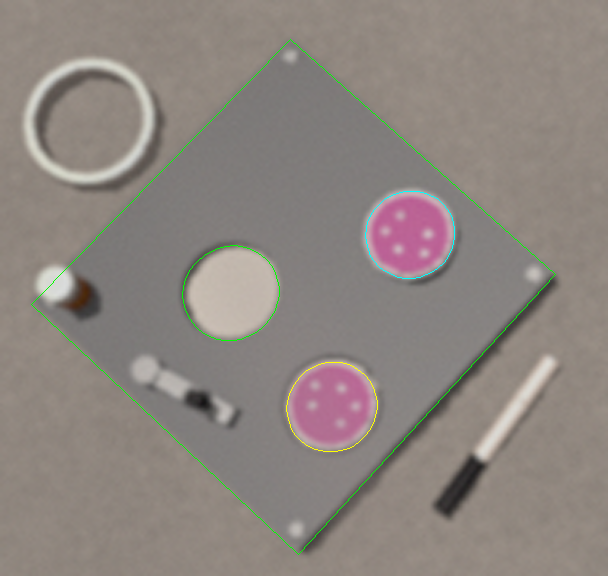

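View pics/ov_s.png

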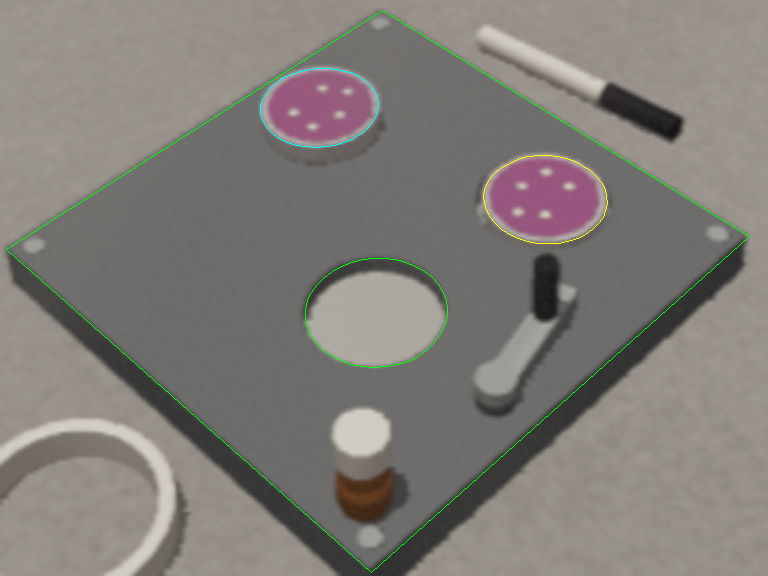

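```bash
cat >> h.py <<'E'
from scipy.spatial.transform import Rotation as Ro
c=(566.475,107.346,2.43105)
def plan(s,pos,yaw=0.316):
    R=Ro.from_euler("xyz",s["tool_rot"]); d=R.inv().apply(np.array(pos)-s["eef_pos"])
    r=(R.inv()*Ro.from_euler("xyz",[-np.pi/2,0,yaw])).as_rotvec()
    print("clk %.2f"%s["clock"],"pos",s["eef_pos"].round(1),"rot",s["tool_rot"].round(3),"F",s["force"].round(1),"w",round(s["width"],1))
    print("xyz",d.round(1),"a",r.round(3))
E
python3 - <<'E'
from cell import *
from h import *
plan(read_state(),[618.5,-19.2,120])
E
```

```text
clk 0.35 pos [223.3 610.3 242.1] rot [-1.571  0.     1.22 ] F [-0.5 -0.3 -0.5] w 85.1
xyz [-455.3  122.3 -587.5] a [ 0.     0.904 -0.   ]
```

```bash
python3 -m jog '[{"x":-455,"y":60,"z":-587,"ay":0.904,"grip":36},{"x":-455,"y":60,"z":-587,"ay":0.904,"grip":36},{"x":-455,"y":60,"z":-587,"ay":0.904,"grip":36},{"x":-455,"y":60,"z":-587,"ay":0.904,"grip":36},{"x":-455,"y":60,"z":-587,"ay":0.904,"grip":36}]'; python3 - <<'E'
from cell import *
from h import *
plan(read_state(),[618.5,-19.2,120])
E
```

```text
clk 0.35 pos [223.3 610.3 242.1] rot [-1.571  0.     1.22 ] F [-0.5 -0.3 -0.5] w 85.1
xyz [-455.3  122.3 -587.5] a [ 0.     0.904 -0.   ]$[0]: bad value
```

```bash
python3 -m jog '[{"x":-150,"y":20,"z":-195,"ay":0.3,"grip":36},{"x":-150,"y":20,"z":-195,"ay":0.3,"grip":36},{"x":-150,"y":20,"z":-195,"ay":0.3,"grip":36},{"x":-150,"y":20,"z":-195,"ay":0.3,"grip":36},{"x":-150,"y":20,"z":-195,"ay":0.3,"grip":36}]'; python3 - <<'E'
from cell import *
from h import *
plan(read_state(),[618.5,-19.2,120])
E
```

```text
clk 0.35 pos [223.3 610.3 242.1] rot [-1.571  0.     1.22 ] F [-0.5 -0.3 -0.5] w 85.1
xyz [-455.3  122.3 -587.5] a [ 0.     0.904 -0.   ]$[0]: bad value
```

```bash
python3 -m jog '[{"x":-30.0,"y":0.0,"z":-38.0,"ax":0.0,"ay":0.06,"az":0.0,"grip":36.0}]'; python3 -m jog --help | head -20
```

```text
clock: 0.45
eef_pos: [243.1, 574.5, 241.8]
tool_rot: [-1.565, -0.004, 1.169]
force: [0.4, -0.5, -0.0]
width: 73.3invalid input: not JSON, or not a number
```

```bash
python3 -m jog '[{"x":-150,"y":20,"z":-190,"ax":0,"ay":0.3,"az":0,"grip":36},{"x":-150,"y":20,"z":-190,"ax":0,"ay":0.3,"az":0,"grip":36},{"x":-150,"y":20,"z":-190,"ax":0,"ay":0.3,"az":0,"grip":36},{"x":-150,"y":20,"z":-190,"ax":0,"ay":0.3,"az":0,"grip":36},{"x":-150,"y":20,"z":-190,"ax":0,"ay":0.3,"az":0,"grip":36}]'; python3 - <<'E'
from cell import *
from h import *
plan(read_state(),[618.5,-19.2,120])
E
```

```text
clock: 0.95
eef_pos: [364.1, 353.3, 222.4]
tool_rot: [-1.571, -0.0, 0.859]
force: [1.0, -0.6, 0.4]
width: 36.1
clk 0.95 pos [364.1 353.3 222.4] rot [-1.571 -0.     0.859] F [ 1.  -0.6  0.4] w 36.1
xyz [-115.8  102.7 -435.9] a [0.001 0.543 0.   ]
```

Rows need all keys. Continue.

```bash
python3 -m jog '[{"x":-62,"y":30,"z":-232,"ax":0,"ay":0.28,"az":0,"grip":36},{"x":-62,"y":30,"z":-232,"ax":0,"ay":0.28,"az":0,"grip":36},{"x":-62,"y":30,"z":-232,"ax":0,"ay":0.28,"az":0,"grip":36},{"x":-62,"y":30,"z":-232,"ax":0,"ay":0.28,"az":0,"grip":36},{"x":-62,"y":30,"z":-232,"ax":0,"ay":0.28,"az":0,"grip":36}]'; python3 - <<'E'
from cell import *
from h import *
plan(read_state(),[618.5,-19.2,120])
E
```

```text
clock: 1.45
eef_pos: [499.8, 154.9, 192.3]
tool_rot: [-1.572, -0.0, 0.579]
force: [1.1, 1.1, 0.7]
width: 35.8
clk 1.45 pos [499.8 154.9 192.3] rot [-1.572 -0.     0.579] F [1.1 1.1 0.7] w 35.8
xyz [   4.2   72.4 -210.6] a [0.001 0.263 0.001]
```

```bash
python3 -m jog '[{"x":4,"y":72,"z":-210,"ax":0,"ay":0.263,"az":0,"grip":36},{"x":4,"y":72,"z":-210,"ax":0,"ay":0.263,"az":0,"grip":36},{"x":4,"y":72,"z":-210,"ax":0,"ay":0.263,"az":0,"grip":36},{"x":4,"y":72,"z":-210,"ax":0,"ay":0.263,"az":0,"grip":36},{"x":4,"y":72,"z":-210,"ax":0,"ay":0.263,"az":0,"grip":36}]'; python3 - <<'E'
from cell import *
from h import *
plan(read_state(),[618.5,-19.2,60])
for n in("side","wrist","top"):
    g=get_image(n); im=g["color"][:,:,::-1]
    if n=="side": im=cv2.resize(im[130:430,170:430],None,fx=2,fy=2)
    if n=="top": im=cv2.resize(im[150:350,100:340],None,fx=2,fy=2)
    cv2.imwrite(f"pics/{n}1.png",im)
E
```

```text
clock: 1.95
eef_pos: [618.3, -21.9, 119.0]
tool_rot: [-1.574, 0.001, 0.312]
force: [-0.9, -0.3, 0.6]
width: 36.1
clk 1.95 pos [618.3 -21.9 119. ] rot [-1.574e+00  1.000e-03  3.120e-01] F [-0.9 -0.3  0.6] w 36.1
xyz [ 1.  59.   2.7] a [ 0.003 -0.004 -0.001]
```

View pics/side1.png

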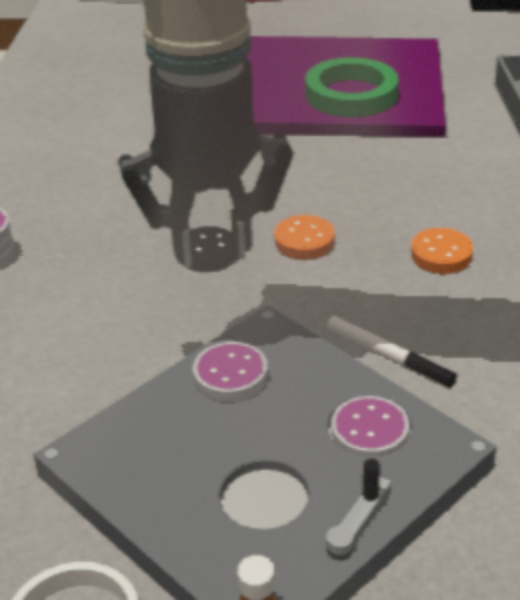

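View pics/wrist1.png

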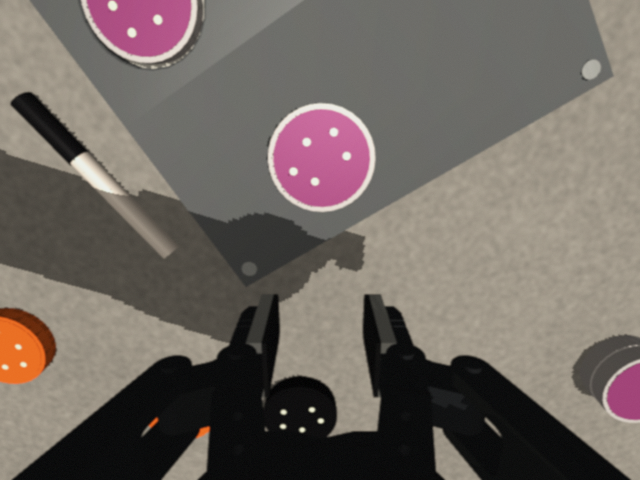

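View pics/top1.png

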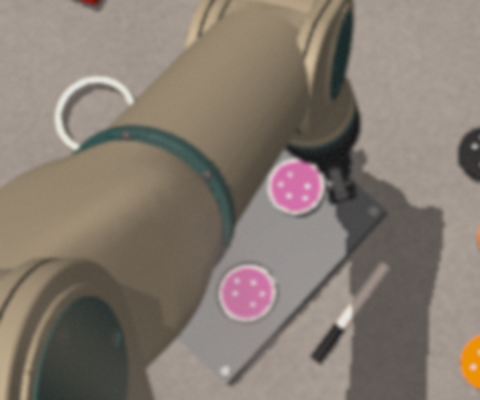

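```bash
python3 -m jog '[{"x":1,"y":40,"z":0,"ax":0,"ay":0,"az":0,"grip":36},{"x":1,"y":75,"z":0,"ax":0.003,"ay":0,"az":0,"grip":36},{"x":1,"y":75,"z":0,"ax":0.003,"ay":0,"az":0,"grip":36}]'; python3 - <<'E'
from cell import *
from h import *
plan(read_state(),[618.5,-19.2,40])
for n in("side","wrist"):
    g=get_image(n); im=g["color"][:,:,::-1]
    print(n,[(e[0],w2c(ray(g,e[0],38),c)) for e in dishes(g,(185,280,425,460) if n=="side" else (0,0,640,400))])
    if n=="side": im=cv2.resize(im[200:400,200:400],None,fx=3,fy=3,interpolation=cv2.INTER_CUBIC)
    cv2.imwrite(f"pics/{n}2.png",im)
E
```

```text
clock: 2.4
eef_pos: [613.6, -13.1, 41.7]
tool_rot: [-1.563, 0.008, 0.319]
force: [-0.6, 0.3, -0.2]
width: 36.0
clk 2.40 pos [613.6 -13.1  41.7] rot [-1.563  0.008  0.319] F [-0.6  0.3 -0.2] w 36.0
xyz [ 2.7  1.6 -7.3] a [-0.008  0.003 -0.008]
side [((354.6915283203125, 341.1290588378906), array([46.38952484, 66.76679729])), ((284.5509338378906, 312.6565246582031), array([-79.33921419,  36.77231661]))]
wrist [((322.6924743652344, 211.49392700195312), array([-77.70831479,  35.34657168])), ((63.527950286865234, 26.813377380371094), array([21.03668315, 76.50089847]))]
```

View pics/side2.png

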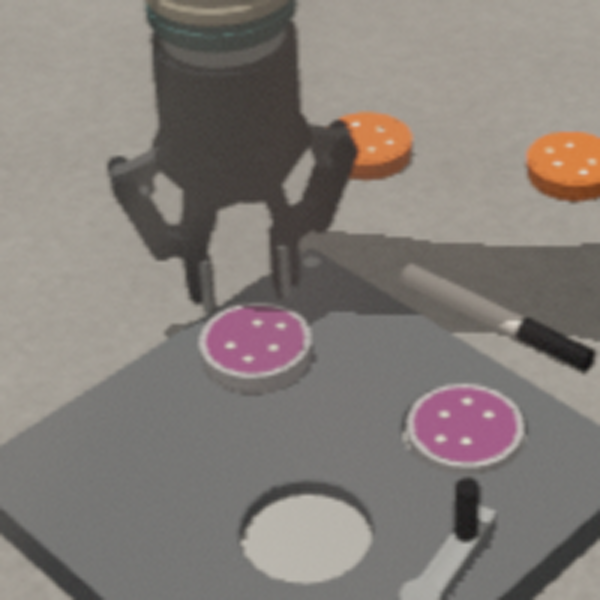

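View pics/wrist2.png

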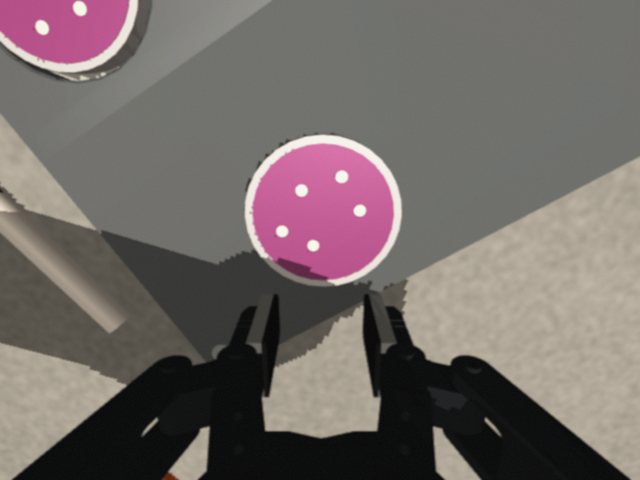

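```bash
python3 - <<'E'
from cell import *
from h import *
s=read_state(); print(s["eef_pos"],s["tool_rot"],s["force"])
R=Ro.from_euler("xyz",s["tool_rot"]); g=get_image("side")
for sx in(-18,18):
  for zz in (-11,11):
    for y in(0,4,8,11): print(sx,zz,y,((proj(g,s["eef_pos"]+R.apply([sx,y,zz]))-[200,200])*3).round(0), round((s["eef_pos"]+R.apply([sx,y,zz]))[2],1))
print(s["clock"],c2w((-79,36),c))
E
```

```text
[617.42061245 -14.21580241  45.80517762] [-1.56686256e+00  5.13523446e-04  3.18638963e-01] [ 0.27844385 -0.96759404 -0.26263067]
-18 -11 0 [[263. 259.]] 45.8
-18 -11 4 [[263. 265.]] 41.8
-18 -11 8 [[263. 270.]] 37.8
-18 -11 11 [[264. 274.]] 34.8
-18 11 0 [[271. 283.]] 45.9
-18 11 4 [[271. 289.]] 41.9
-18 11 8 [[271. 294.]] 37.9
-18 11 11 [[272. 298.]] 34.9
18 -11 0 [[200. 270.]] 45.8
18 -11 4 [[201. 276.]] 41.8
18 -11 8 [[201. 281.]] 37.8
18 -11 11 [[202. 285.]] 34.8
18 11 0 [[207. 294.]] 45.8
18 11 4 [[208. 300.]] 41.8
18 11 8 [[208. 305.]] 37.8
18 11 11 [[209. 310.]] 34.8
2.5 [602.87680821  28.53033938]
```

```bash
python3 -m jog '[{"x":0,"y":3,"z":0,"ax":0,"ay":0,"az":0,"grip":36},{"x":0,"y":5,"z":0,"ax":-0.003,"ay":-0.003,"az":0,"grip":36},{"x":0,"y":5,"z":0,"ax":-0.003,"ay":-0.003,"az":0,"grip":36}]'; cat >> h.py <<'E'
def fr(s):
    d=np.array([-.3106,.9505]); n=np.array([d[1],-d[0]]); D=np.array([602.88,28.53]); q=s["eef_pos"][:2]-D
    seat=np.array([563.3,149.65])-s["eef_pos"][:2]
    print("clk %.2f"%s["clock"],"along %.1f lateral %.1f z %.1f yaw %.3f"%(q@d,q@n,s["eef_pos"][2],s["tool_rot"][2]),"to seat along %.1f"%(seat@d),"F",s["force"].round(1))
E
python3 - <<'E'
from cell import *
from h import *
for i in range(3): get_image("side"); fr(read_state())
E
```

```text
clock: 2.85
eef_pos: [618.1, -15.4, 41.1]
tool_rot: [-1.571, -0.001, 0.32]
force: [0.2, -0.2, -0.7]
width: 36.0
clk 2.90 along -46.5 lateral 0.7 z 40.9 yaw 0.320 to seat along 173.9 F [-0.1 -0.6 -0.5]
clk 2.95 along -46.6 lateral 0.7 z 40.8 yaw 0.320 to seat along 174.0 F [ 0.   0.1 -0.4]
clk 3.00 along -46.7 lateral 0.6 z 40.7 yaw 0.320 to seat along 174.1 F [-1.   0.2 -0.2]
```

```bash
python3 -m jog '[{"x":-0.7,"y":0.7,"z":5,"ax":0,"ay":-0.004,"az":0,"grip":36},{"x":-0.7,"y":0.7,"z":9,"ax":0,"ay":-0.004,"az":0,"grip":36},{"x":-0.7,"y":0.7,"z":13,"ax":0,"ay":-0.004,"az":0,"grip":36},{"x":-0.7,"y":0.7,"z":17,"ax":0,"ay":-0.004,"az":0,"grip":36},{"x":-0.7,"y":0.7,"z":21,"ax":0,"ay":-0.004,"az":0,"grip":36}]'; python3 - <<'E'
from cell import *
from h import *
fr(read_state())
for n in("side","wrist"):
    g=get_image(n); im=g["color"][:,:,::-1]
    print(n,[(e[0],w2c(ray(g,e[0],38),c)) for e in dishes(g,(185,280,425,460) if n=="side" else (0,0,640,400))])
    if n=="side": im=cv2.resize(im[200:400,200:400],None,fx=3,fy=3,interpolation=cv2.INTER_CUBIC)
    cv2.imwrite(f"pics/{n}3.png",im)
fr(read_state())
E
```

```text
clock: 3.5
eef_pos: [610.3, 4.5, 39.5]
tool_rot: [-1.571, 0.0, 0.324]
force: [-0.3, 0.4, -0.1]
width: 36.0
clk 3.50 along -25.2 lateral -0.4 z 39.5 yaw 0.324 to seat along 152.6 F [-0.3  0.4 -0.1]
side [((354.716796875, 341.1285705566406), array([46.41679941, 66.79425692])), ((285.89471435546875, 316.4839782714844), array([-70.97388055,  32.006775  ]))]
wrist [((320.45550537109375, 238.83035278320312), array([-68.59587156,  30.23605777])), ((62.876468658447266, 53.902931213378906), array([29.3316972 , 69.76015911]))]
clk 3.60 along -24.5 lateral -0.3 z 39.5 yaw 0.325 to seat along 151.9 F [0.2 0.9 0.2]
```

View pics/wrist3.png

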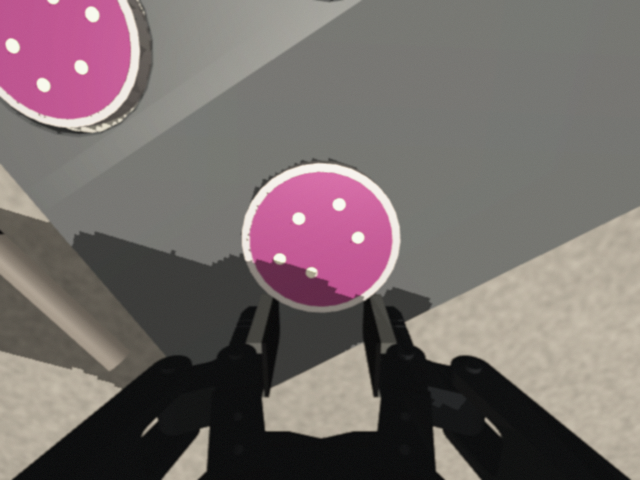

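View pics/side3.png

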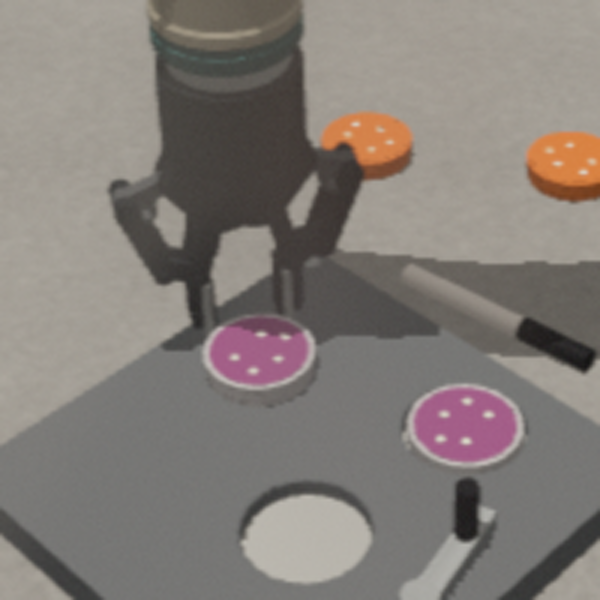

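```bash
python3 -m jog '[{"x":0.2,"y":0,"z":5,"ax":0,"ay":0.009,"az":0,"grip":36},{"x":0.3,"y":0,"z":10,"ax":0,"ay":0.009,"az":0,"grip":36},{"x":0.3,"y":0,"z":15,"ax":0,"ay":0.009,"az":0,"grip":36},{"x":0.4,"y":0,"z":20,"ax":0,"ay":0.009,"az":0,"grip":36},{"x":0.5,"y":0,"z":25,"ax":0,"ay":0.009,"az":0,"grip":36}]'; python3 - <<'E'
from cell import *
from h import *
fr(read_state())
E
python3 -m jog '[{"x":0,"y":-0.3,"z":5,"ax":0,"ay":0,"az":0,"grip":36},{"x":0,"y":-0.3,"z":10,"ax":0,"ay":0,"az":0,"grip":36},{"x":0,"y":-0.3,"z":15,"ax":0,"ay":0,"az":0,"grip":36},{"x":0,"y":-0.3,"z":20,"ax":0,"ay":0,"az":0,"grip":36},{"x":0,"y":-0.3,"z":25,"ax":0,"ay":0,"az":0,"grip":36}]'; python3 - <<'E'
from cell import *
from h import *
fr(read_state())
for n in("side","wrist"):
    g=get_image(n); im=g["color"][:,:,::-1]
    print(n,[(e[0],w2c(ray(g,e[0],38),c)) for e in dishes(g,(185,280,425,460) if n=="side" else (0,0,640,400))])
fr(read_state())
E
```

```text
clock: 4.1
eef_pos: [602.8, 28.4, 39.6]
tool_rot: [-1.571, 0.0, 0.315]
force: [1.0, 0.5, 0.6]
width: 36.0
clk 4.10 along -0.1 lateral -0.1 z 39.6 yaw 0.315 to seat along 127.5 F [1.  0.5 0.6]
clock: 4.6
eef_pos: [595.1, 52.1, 39.9]
tool_rot: [-1.571, -0.0, 0.315]
force: [-0.5, -0.4, -0.8]
width: 36.1
clk 4.60 along 24.8 lateral -0.1 z 39.9 yaw 0.315 to seat along 102.6 F [-0.5 -0.4 -0.8]
side [((354.6723937988281, 341.0821228027344), array([46.30179448, 66.82224987])), ((292.1770324707031, 337.590087890625), array([-28.53002488,   5.90361546]))]
wrist [((320.5118408203125, 238.60020446777344), array([-25.97547551,   3.69861482])), ((77.81948852539062, 179.02664184570312), array([39.25109467, 67.06469266]))]
clk 4.70 along 25.6 lateral 0.0 z 39.8 yaw 0.316 to seat along 101.8 F [ 0.3  0.5 -0.1]
```

```bash
python3 -m jog '[{"x":0,"y":0,"z":5,"ax":0,"ay":0,"az":0,"grip":36},{"x":0,"y":0,"z":10,"ax":0,"ay":0,"az":0,"grip":36},{"x":0,"y":0,"z":15,"ax":0,"ay":0,"az":0,"grip":36},{"x":0,"y":0,"z":20,"ax":0,"ay":0,"az":0,"grip":36},{"x":0,"y":0,"z":25,"ax":0,"ay":0,"az":0,"grip":36}]';python3 -m jog '[{"x":0,"y":0,"z":5,"ax":0,"ay":0,"az":0,"grip":36},{"x":0,"y":0,"z":10,"ax":0,"ay":0,"az":0,"grip":36},{"x":0,"y":0,"z":15,"ax":0,"ay":0,"az":0,"grip":36},{"x":0,"y":0,"z":20,"ax":0,"ay":0,"az":0,"grip":36},{"x":0,"y":0,"z":23,"ax":0,"ay":0,"az":0,"grip":36}]'; python3 - <<'E'
from cell import *
from h import *
fr(read_state())
for n in("side","wrist"):
    g=get_image(n); im=g["color"][:,:,::-1]
    print(n,[(e[0],w2c(ray(g,e[0],38),c)) for e in dishes(g,(185,280,425,460) if n=="side" else (0,0,640,400))])
    if n=="side": im=cv2.resize(im[250:450,220:420],None,fx=3,fy=3,interpolation=cv2.INTER_CUBIC)
    cv2.imwrite(f"pics/{n}4.png",im)
fr(read_state())
E
```

```text
clock: 5.2
eef_pos: [587.4, 75.9, 39.9]
tool_rot: [-1.571, -0.0, 0.315]
force: [0.2, 0.1, 0.9]
width: 36.0
clock: 5.7
eef_pos: [580.1, 98.0, 39.9]
tool_rot: [-1.571, 0.0, 0.315]
force: [0.3, 0.2, -0.8]
width: 36.1
clk 5.70 along 73.1 lateral -0.0 z 39.9 yaw 0.315 to seat along 54.3 F [ 0.3  0.2 -0.8]
side [((299.0561828613281, 360.0684509277344), array([ 12.91535424, -19.26951786])), ((354.6427917480469, 341.0871887207031), array([46.27621223, 66.78283434]))]
wrist [((101.08467102050781, 289.28326416015625), array([41.88289825, 65.50504165])), ((320.5099792480469, 238.58433532714844), array([ 14.63830169, -20.94031747]))]
clk 5.80 along 73.1 lateral -0.0 z 39.9 yaw 0.316 to seat along 54.3 F [ 1.4 -0.2  0.5]
```

View pics/wrist4.png

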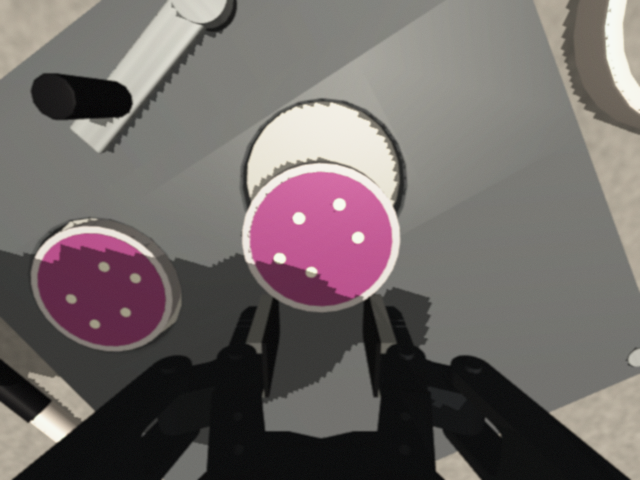

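View pics/side4.png

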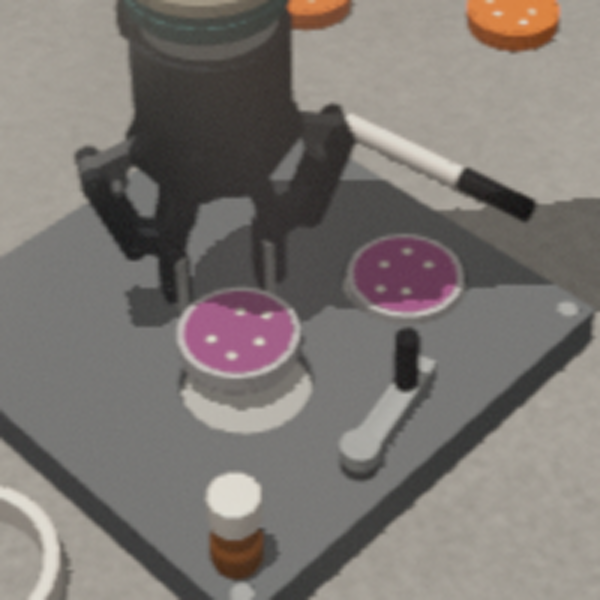

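```bash
python3 -m jog '[{"x":0.1,"y":0,"z":3,"ax":0,"ay":0,"az":0,"grip":36},{"x":0.2,"y":0,"z":6,"ax":0,"ay":0,"az":0,"grip":36},{"x":0.3,"y":0,"z":9,"ax":0,"ay":0,"az":0,"grip":36},{"x":0.4,"y":0,"z":12,"ax":0,"ay":0,"az":0,"grip":36},{"x":0.5,"y":0,"z":14,"ax":0,"ay":0,"az":0,"grip":36}]'; python3 - <<'E'
from cell import *
from h import *
fr(read_state())
for n in("side","wrist"):
    g=get_image(n); im=g["color"][:,:,::-1]
    print(n,[(e[0],e[1],w2c(ray(g,e[0],38),c)) for e in dishes(g,(185,280,425,460) if n=="side" else (0,0,640,400))])
    if n=="side": im=cv2.resize(im[250:450,220:420],None,fx=3,fy=3,interpolation=cv2.INTER_CUBIC)
    cv2.imwrite(f"pics/{n}5.png",im)
fr(read_state())
E
```

```text
clock: 6.3
eef_pos: [576.4, 111.2, 39.9]
tool_rot: [-1.571, 0.0, 0.315]
force: [0.0, 0.2, -0.1]
width: 36.1
clk 6.30 along 86.8 lateral 0.5 z 39.9 yaw 0.315 to seat along 40.6 F [ 0.   0.2 -0.1]
side [((300.8832702636719, 369.1414794921875), (32.74446487426758, 34.96739196777344), array([ 27.60671643, -29.74939003])), ((354.61572265625, 341.1431579589844), (23.862836837768555, 33.411094665527344), array([46.32561521, 66.66405901]))]
wrist [((105.84803771972656, 317.194580078125), (100.96561431884766, 128.20631408691406), array([42.68075681, 65.00003064])), ((320.41363525390625, 235.65904235839844), (137.66116333007812, 138.2463836669922), array([ 27.13169144, -29.05629331]))]
clk 6.40 along 87.0 lateral 0.5 z 39.8 yaw 0.316 to seat along 40.4 F [-0.8  0.8  1.1]
```

View pics/wrist5.png

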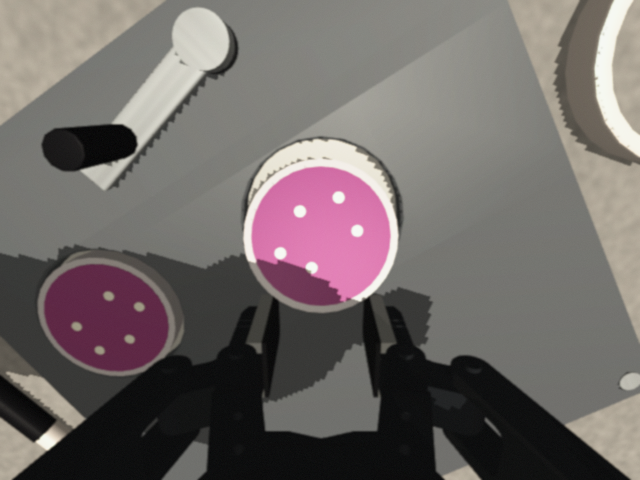

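View pics/side5.png

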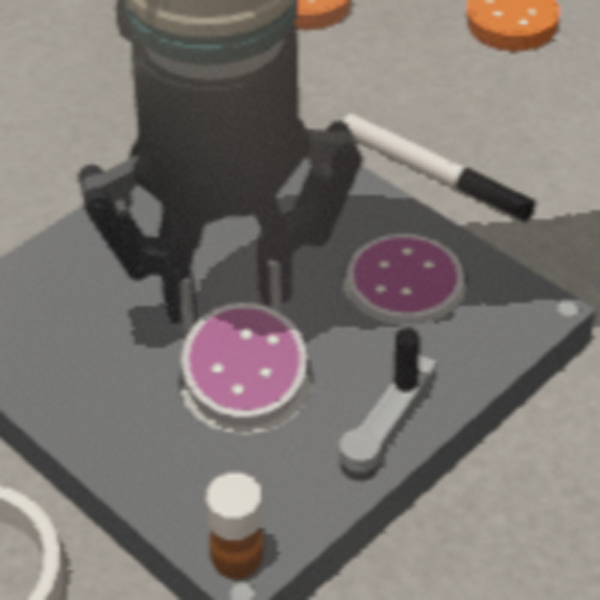

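It has tipped forward into the seat, ~5 mm short. Push on slowly.

```bash
python3 -m jog '[{"x":0.1,"y":0,"z":2,"ax":0,"ay":0,"az":0,"grip":36},{"x":0.1,"y":0,"z":4,"ax":0,"ay":0,"az":0,"grip":36},{"x":0.1,"y":0,"z":5.5,"ax":0,"ay":0,"az":0,"grip":36},{"x":0.1,"y":0,"z":5.5,"ax":0,"ay":0,"az":0,"grip":36},{"x":0.1,"y":0,"z":5.5,"ax":0,"ay":0,"az":0,"grip":36}]'; python3 - <<'E'
from cell import *
from h import *
fr(read_state())
for n in("side","wrist"):
    g=get_image(n); im=g["color"][:,:,::-1]
    print(n,[(e[0],e[1],w2c(ray(g,e[0],27),c)) for e in dishes(g,(185,280,425,460) if n=="side" else (0,0,640,400))])
    if n=="side": im=cv2.resize(im[250:450,220:420],None,fx=3,fy=3,interpolation=cv2.INTER_CUBIC)
    cv2.imwrite(f"pics/{n}6.png",im)
fr(read_state())
E
```

```text
clock: 6.9
eef_pos: [574.9, 116.0, 39.9]
tool_rot: [-1.571, -0.0, 0.315]
force: [-0.0, -1.0, -0.1]
width: 35.9
clk 6.90 along 91.9 lateral 0.6 z 39.9 yaw 0.315 to seat along 35.6 F [-0.  -1.  -0.1]
side [((301.61248779296875, 374.3984680175781), (27.180194854736328, 35.4808235168457), array([ 28.15731923, -29.27692282])), ((354.6501770019531, 341.14593505859375), (23.840579986572266, 33.355690002441406), array([39.18093252, 75.24953673]))]
wrist [((107.32552337646484, 325.8887634277344), (99.49738311767578, 125.8151626586914), array([40.83759487, 74.71591865])), ((320.1929626464844, 231.44667053222656), (124.65567779541016, 131.57568359375), array([ 29.27860448, -30.37338924]))]
clk 7.00 along 91.7 lateral 0.6 z 39.9 yaw 0.315 to seat along 35.7 F [ 0.1  0.4 -0.3]
```

View pics/side6.png

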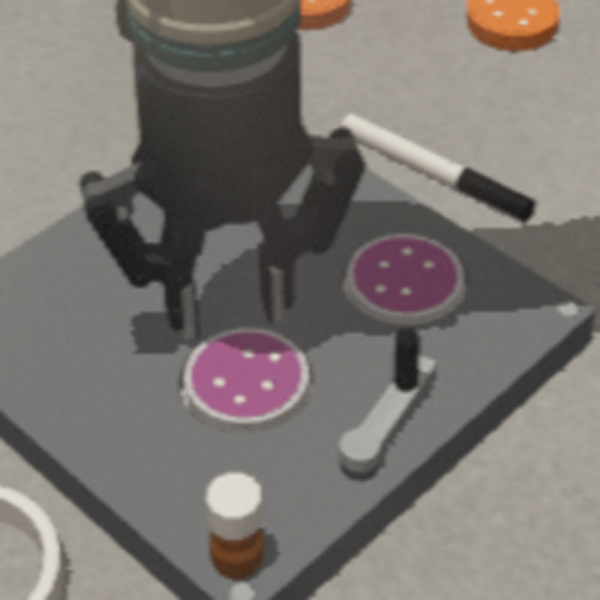

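View pics/wrist6.png

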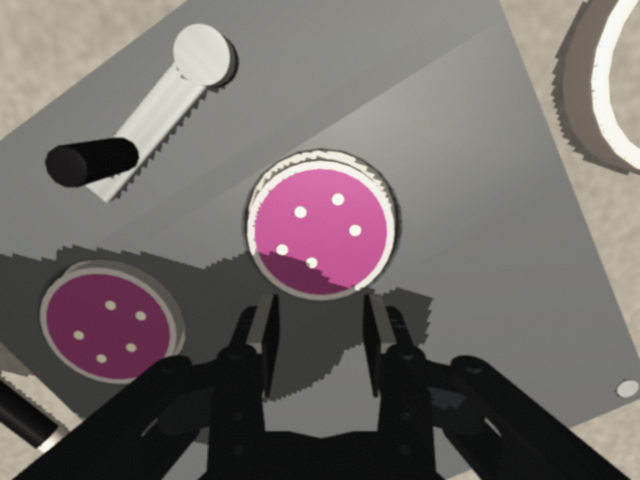

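```bash
python3 - <<'E'
from cell import *
from h import *
fr(read_state())
a=np.linspace(0,2*np.pi,60)[:-1]
for n in("side","wrist"):
    g=get_image(n)
    for e in dishes(g,(185,280,425,460) if n=="side" else (0,0,640,420)): print(n,np.round(e[0]+e[1],1))
    for ctr in((30,-30),(40,75)):
        for z in (27,):
            q=proj(g,np.array([c2w((ctr[0]+27*np.cos(t),ctr[1]+27*np.sin(t),z),c) for t in a])).astype(np.float32)
            e=cv2.fitEllipse(q); print(" exp",ctr,np.round(e[0]+e[1],1))
E
```

```text
clk 7.00 along 91.7 lateral 0.6 z 39.9 yaw 0.315 to seat along 35.7 F [ 0.1  0.4 -0.3]
side [301.6 374.4  27.2  35.4]
side [354.6 341.2  23.8  33.4]
 exp (30, -30) [302.1 375.7  28.3  37.1]
 exp (40, 75) [355.  341.8  24.7  34.8]
wrist [107.3 325.8  99.4 126. ]
wrist [320.2 231.3 124.7 131.5]
 exp (30, -30) [318.5 226.7 125.4 131.8]
 exp (40, 75) [107.5 324.7  98.9 126.2]
```

```bash
python3 -m jog '[{"x":0,"y":-20,"z":-5,"ax":0,"ay":0,"az":0,"grip":36},{"x":0,"y":-60,"z":-5,"ax":0,"ay":0,"az":0,"grip":44},{"x":0,"y":-60,"z":-5,"ax":0,"ay":0,"az":0,"grip":44}]'; python3 - <<'E'
from cell import *
from h import *
P=c2w((105-45*np.sin(.26),-30+45*np.cos(.26),53),c); print(P)
plan(read_state(),[P[0],P[1],100])
for n in("side","wrist"):
    g=get_image(n); im=g["color"][:,:,::-1]
    for e in dishes(g,(185,280,425,460) if n=="side" else (0,0,640,420)): print(n,np.round(e[0]+e[1],1),w2c(ray(g,e[0],27),c))
    if n=="side": im=cv2.resize(im[250:450,220:420],None,fx=3,fy=3,interpolation=cv2.INTER_CUBIC)
    cv2.imwrite(f"pics/{n}7.png",im)
E
```

```text
clock: 7.4
eef_pos: [579.8, 111.2, 104.1]
tool_rot: [-1.572, -0.008, 0.314]
force: [1.6, -0.0, -0.2]
width: 43.9
[486.85607688 158.06249559  53.        ]
clk 7.40 pos [579.8 111.2 104.1] rot [-1.572 -0.008  0.314] F [ 1.6 -0.  -0.2] w 43.9
xyz [-74.    3.4  73.3] a [ 0.001 -0.002  0.008]
side [301.7 374.4  27.   35.5] [ 28.24379506 -29.26540165]
side [354.6 341.1  23.7  33.5] [39.09415596 75.27966645]
wrist [157.9 261.6  79.1  93.7] [40.41375924 74.61242659]
wrist [316.2 187.9  93.8  95.1] [ 29.03862235 -30.18434073]
```

View pics/side7.png

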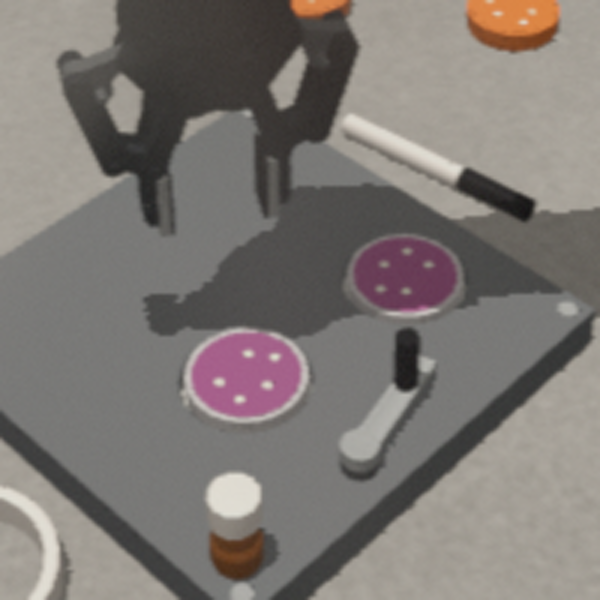

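View pics/wrist7.png

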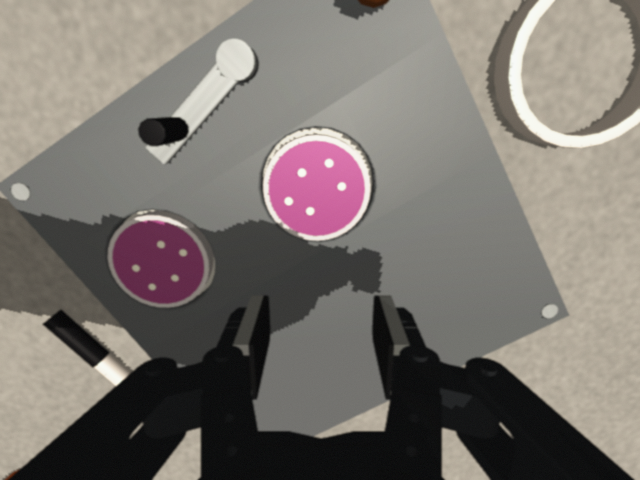

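```bash
python3 - <<'E'
from cell import *
from h import *
gs,gw=get_image("side"),get_image("wrist")
for g,u in((gs,(355.3,361.7)),(gw,(153,131))):
    p=ray(g,u,67.5); q=w2c(p,c)-[105,-30]; print(p,q,np.hypot(*q),np.arctan2(-q[0],q[1]))
plan(read_state(),[486.9,158,100])
E
```

```text
[486.8295506  157.20824922  67.5       ] [-12.10569579  44.15237628] 45.781876342218645 0.26760364615340887
[485.51343547 159.71668283  67.5       ] [-9.47195615 43.1093932 ] 44.13771330158487 0.21628233668445482
clk 7.60 pos [575.7 111.3  99.2] rot [-1.57e+00  1.00e-03  3.15e-01] F [-0.3  0.6 -0.8] w 43.9
xyz [-70.   -0.7  71.9] a [-0.    -0.001 -0.001]
```

```bash
python3 -m jog '[{"x":-70,"y":-4,"z":72,"ax":0,"ay":0,"az":0,"grip":46},{"x":-70,"y":-4,"z":72,"ax":0,"ay":0,"az":0,"grip":46},{"x":-70,"y":-4,"z":72,"ax":0,"ay":0,"az":0,"grip":46},{"x":-70,"y":-4,"z":72,"ax":0,"ay":0,"az":0,"grip":46},{"x":-70,"y":-4,"z":72,"ax":0,"ay":0,"az":0,"grip":46}]'; python3 - <<'E'
from cell import *
from h import *
for n in("side","wrist"):
    g=get_image(n); im=g["color"][:,:,::-1]
    if n=="side": im=cv2.resize(im[250:450,220:420],None,fx=3,fy=3,interpolation=cv2.INTER_CUBIC)
    cv2.imwrite(f"pics/{n}8.png",im)
plan(read_state(),[486.5,158,53])
E
```

```text
clock: 8.1
eef_pos: [488.4, 157.5, 103.5]
tool_rot: [-1.572, -0.0, 0.314]
force: [0.6, -0.1, -0.6]
width: 45.9
clk 8.20 pos [488.7 157.2 103.6] rot [-1.572 -0.     0.313] F [ 1.1  0.1 -0.2] w 46.1
xyz [-1.9 50.6  1.5] a [ 0.001 -0.003  0.   ]
```

View pics/side8.png

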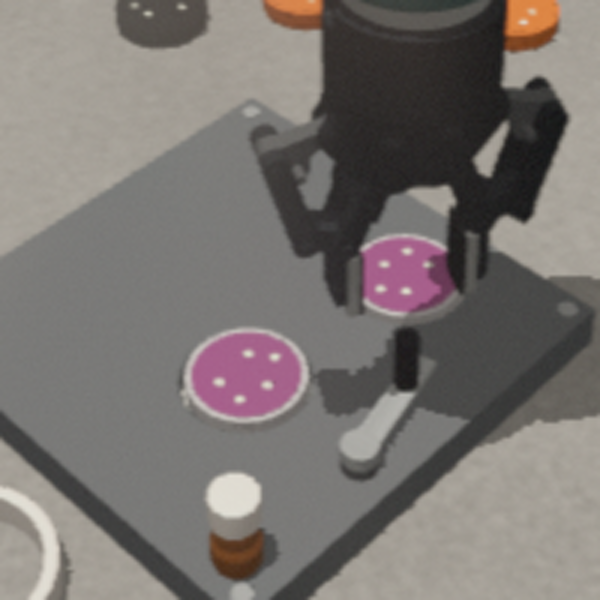

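View pics/wrist8.png

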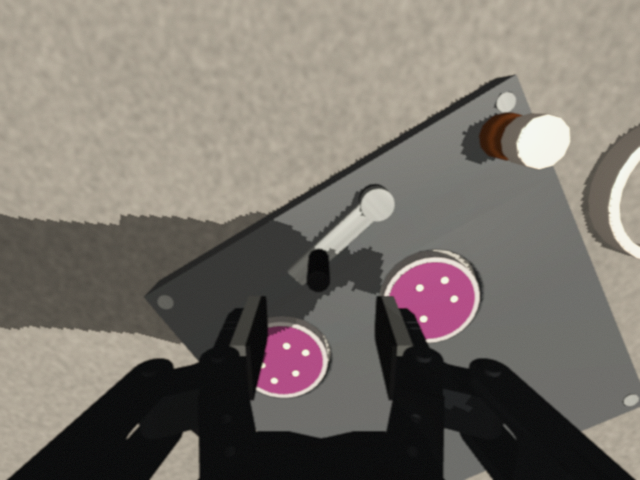

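```bash
python3 -m jog '[{"x":-2,"y":20,"z":1.5,"ax":0,"ay":0,"az":0,"grip":46},{"x":-2,"y":40,"z":1.5,"ax":0,"ay":-0.003,"az":0,"grip":46},{"x":-2,"y":50,"z":1.5,"ax":0,"ay":-0.003,"az":0,"grip":46},{"x":-2,"y":50,"z":1.5,"ax":0,"ay":-0.003,"az":0,"grip":46}]'; python3 - <<'E'
from cell import *
from h import *
for n in("side","wrist"):
    g=get_image(n); im=g["color"][:,:,::-1]
    if n=="side": im=cv2.resize(im[250:450,220:420],None,fx=3,fy=3,interpolation=cv2.INTER_CUBIC)
    cv2.imwrite(f"pics/{n}9.png",im)
s=read_state()
plan(s,[486.5,158,53])
R=Ro.from_euler("xyz",s["tool_rot"])
for th in np.linspace(.25,1.57,12):
    P=c2w((105-45*np.sin(th),-30+45*np.cos(th),s["eef_pos"][2]),c); print(round(th,2),R.inv().apply(P-s["eef_pos"]).round(1))
E
```

```text
clock: 8.6
eef_pos: [484.9, 157.9, 52.6]
tool_rot: [-1.571, 0.002, 0.317]
force: [-0.1, -0.1, -0.4]
width: 45.7
clk 8.70 pos [485.8 158.4  54. ] rot [-1.571 -0.     0.317] F [-0.4  0.4  0.8] w 46.5
xyz [ 0.6  1.  -0.6] a [0.    0.001 0.   ]
0.25 [ 0.6  0.  -0.3]
0.37 [ 4.7  0.  -3.9]
0.49 [ 9.1  0.  -6.9]
0.61 [13.9  0.  -9.4]
0.73 [ 19.    0.  -11.3]
0.85 [ 24.2   0.  -12.6]
0.97 [ 29.6   0.  -13.2]
1.09 [ 35.    0.  -13.2]
1.21 [ 40.3   0.  -12.5]
1.33 [ 45.6   0.  -11.2]
1.45 [50.6  0.  -9.3]
1.57 [55.4  0.  -6.8]
```

View pics/side9.png

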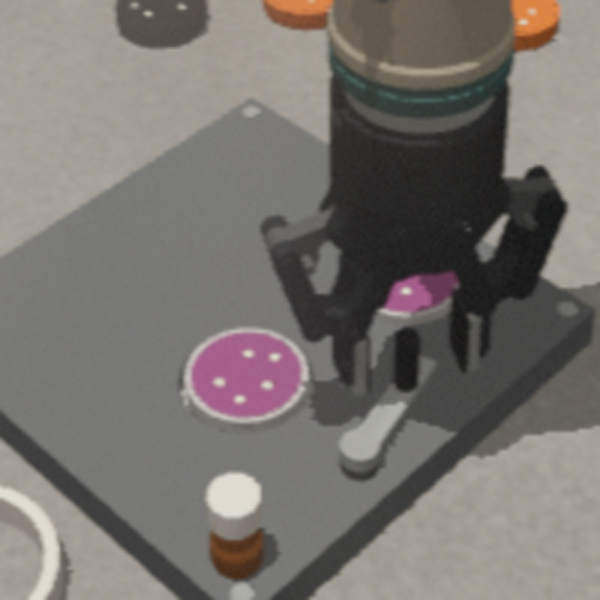

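View pics/wrist9.png

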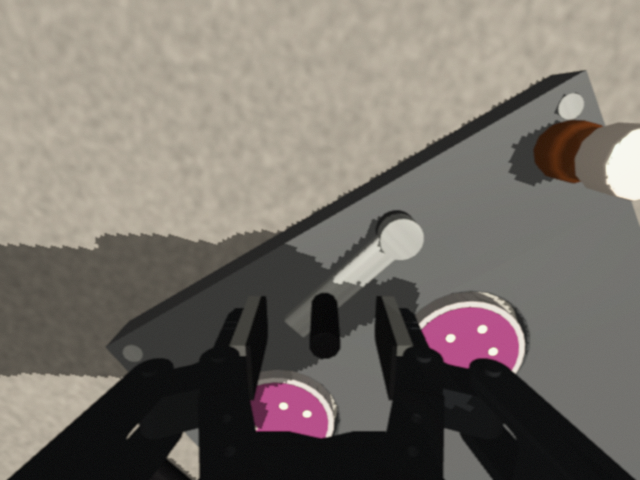

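```bash
python3 -m jog '[{"x":5,"y":0,"z":0,"ax":0,"ay":0,"az":0,"grip":46},{"x":10,"y":0,"z":0,"ax":0,"ay":0,"az":0,"grip":46},{"x":15,"y":0,"z":0,"ax":0,"ay":0,"az":0,"grip":46},{"x":18,"y":0,"z":-1,"ax":0,"ay":0,"az":0,"grip":46},{"x":22,"y":0,"z":-4,"ax":0,"ay":0,"az":0,"grip":46}]'
python3 -m jog '[{"x":4,"y":0,"z":-3,"ax":0,"ay":0,"az":0,"grip":46},{"x":9,"y":0,"z":-5.4,"ax":0,"ay":0,"az":0,"grip":46},{"x":14,"y":0,"z":-7.3,"ax":0,"ay":0,"az":0,"grip":46},{"x":19,"y":0,"z":-8.6,"ax":0,"ay":0,"az":0,"grip":46},{"x":24.6,"y":0,"z":-9.2,"ax":0,"ay":0,"az":0,"grip":46}]'
python3 - <<'E'
from cell import *
from h import *
for n in("side","wrist"):
    g=get_image(n); im=g["color"][:,:,::-1]
    if n=="side": im=cv2.resize(im[250:450,220:420],None,fx=3,fy=3,interpolation=cv2.INTER_CUBIC)
    cv2.imwrite(f"pics/{n}10.png",im)
s=read_state()
plan(s,[486.5,158,53])
R=Ro.from_euler("xyz",s["tool_rot"])
for th in np.linspace(.85,1.57,7):
    P=c2w((105-45*np.sin(th),-30+45*np.cos(th),s["eef_pos"][2]),c); print(round(th,2),(R.inv().apply(P-s["eef_pos"])+[17,0,0]).round(1))
E
```

```text
clock: 9.2
eef_pos: [506.9, 162.0, 53.9]
tool_rot: [-1.57, 0.001, 0.319]
force: [-1.9, 0.0, 1.5]
width: 46.0
clock: 9.7
eef_pos: [534.2, 160.8, 53.9]
tool_rot: [-1.571, -0.0, 0.318]
force: [-1.1, -1.5, -0.4]
width: 46.3
clk 9.80 pos [535.2 161.6  54. ] rot [-1.571 -0.002  0.318] F [ 0.8 -1.   0.1] w 45.9
xyz [-47.4   0.9  11.8] a [-0.     0.002  0.002]
0.85 [-6.7 -0.1 -0.1]
0.97 [-1.3 -0.  -0.8]
1.09 [ 4.  -0.  -0.8]
1.21 [ 9.4 -0.  -0.1]
1.33 [14.6 -0.   1.2]
1.45 [19.7  0.   3.1]
1.57 [24.5  0.   5.6]
```

View pics/side10.png

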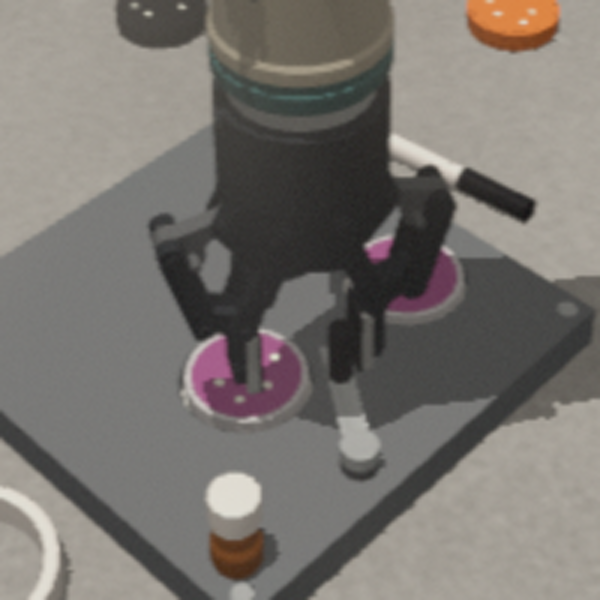

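View pics/wrist10.png

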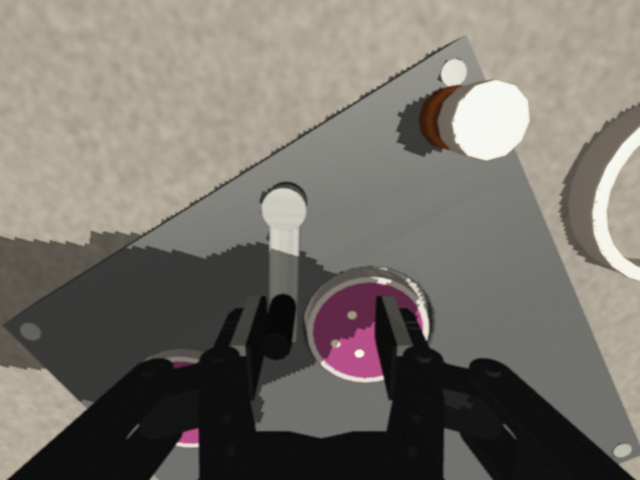

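```bash
python3 -m jog '[{"x":5,"y":0,"z":-0.8,"ax":0,"ay":0,"az":0,"grip":46},{"x":10,"y":0,"z":0,"ax":0,"ay":0,"az":0,"grip":46},{"x":15,"y":0,"z":1.3,"ax":0,"ay":0,"az":0,"grip":46},{"x":19.5,"y":0,"z":3.1,"ax":0,"ay":0,"az":0,"grip":46},{"x":23,"y":0,"z":5,"ax":0,"ay":0,"az":0,"grip":46}]'
python3 -m jog '[{"x":1,"y":0,"z":0.5,"ax":0,"ay":0,"az":0,"grip":46},{"x":2,"y":0,"z":1,"ax":0,"ay":0,"az":0,"grip":46},{"x":2,"y":0,"z":1,"ax":0,"ay":0,"az":0,"grip":46}]'
python3 - <<'E'
from cell import *
from h import *
for n in("side","wrist"):
    g=get_image(n); im=g["color"][:,:,::-1]
    if n=="side": im=cv2.resize(im[250:450,220:420],None,fx=3,fy=3,interpolation=cv2.INTER_CUBIC)
    cv2.imwrite(f"pics/{n}11.png",im)
s=read_state()
R=Ro.from_euler("xyz",s["tool_rot"]);print(s["force"],s["eef_pos"])
for th in np.linspace(1.33,1.57,3):
    P=c2w((105-45*np.sin(th),-30+45*np.cos(th),s["eef_pos"][2]),c); print(round(th,2),(R.inv().apply(P-s["eef_pos"])+[17,0,0]).round(1))
E
```

```text
clock: 10.3
eef_pos: [554.4, 173.2, 53.9]
tool_rot: [-1.571, -0.0, 0.318]
force: [-0.7, -1.1, -0.8]
width: 46.2
clock: 10.6
eef_pos: [555.6, 174.7, 53.9]
tool_rot: [-1.571, -0.0, 0.318]
force: [0.8, -0.2, 0.3]
width: 45.9
[-0.04679063 -0.13657862 -0.09724857] [555.6109455  174.58540428  53.96606057]
1.33 [-8.8 -0.  -4.8]
1.45 [-3.8 -0.  -2.9]
1.57 [ 1.  -0.  -0.4]
```

View pics/side11.png

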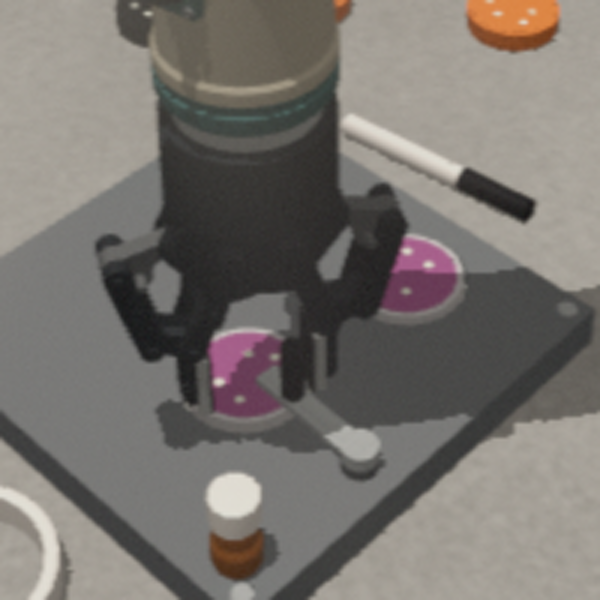

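View pics/wrist11.png

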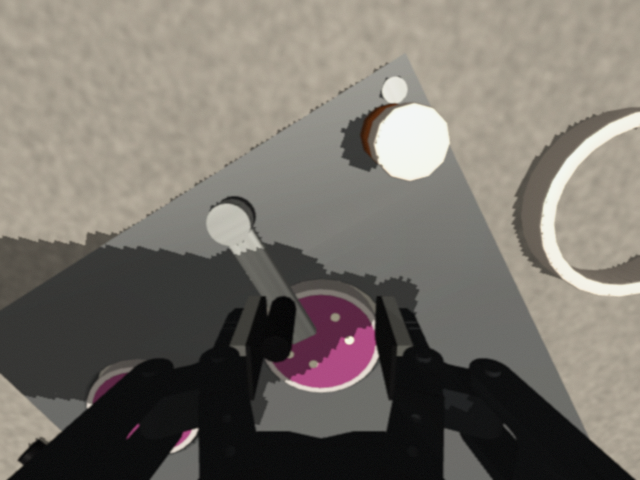

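Not yet against the stop (no force). Push on in small steps until the force rises.

```bash
python3 -m jog '[{"x":1,"y":0,"z":0.3,"ax":0,"ay":0,"az":0,"grip":46},{"x":2,"y":0,"z":0.6,"ax":0,"ay":0,"az":0,"grip":46}]'
python3 -m jog '[{"x":1,"y":0,"z":0.3,"ax":0,"ay":0,"az":0,"grip":46},{"x":2,"y":0,"z":0.6,"ax":0,"ay":0,"az":0,"grip":46}]'
python3 -m jog '[{"x":0,"y":0,"z":0,"ax":0,"ay":0,"az":0,"grip":46}]'
```

```text
clock: 10.9
eef_pos: [556.9, 175.6, 53.9]
tool_rot: [-1.571, 0.001, 0.318]
force: [-1.2, 0.4, 0.5]
width: 46.1
clock: 11.1
eef_pos: [557.5, 176.1, 53.8]
tool_rot: [-1.571, 0.003, 0.318]
force: [-4.7, -2.1, 3.5]
width: 46.0
clock: 11.2
eef_pos: [557.5, 176.1, 53.7]
tool_rot: [-1.571, 0.003, 0.318]
force: [-4.8, -2.2, 4.9]
width: 46.0
```

```bash
python3 -m jog '[{"x":1,"y":0,"z":0.3,"ax":0,"ay":0,"az":0,"grip":46},{"x":1,"y":0,"z":0.3,"ax":0,"ay":0,"az":0,"grip":46}]'
python3 -m jog '[{"x":-5,"y":0,"z":0,"ax":0,"ay":0,"az":0,"grip":46},{"x":-13,"y":0,"z":0,"ax":0,"ay":0,"az":0,"grip":46},{"x":-16,"y":0,"z":0,"ax":0,"ay":0,"az":0,"grip":46},{"x":-16,"y":-25,"z":0,"ax":0,"ay":0,"az":0,"grip":46},{"x":-16,"y":-60,"z":0,"ax":0,"ay":0,"az":0,"grip":46}]'
python3 -m jog '[{"x":0,"y":-50,"z":-30,"ax":0,"ay":0,"az":0,"grip":46},{"x":0,"y":-100,"z":-70,"ax":0,"ay":0,"az":0,"grip":46},{"x":0,"y":-100,"z":-100,"ax":0,"ay":0,"az":0,"grip":46},{"x":0,"y":-100,"z":-100,"ax":0,"ay":0,"az":0,"grip":46}]'
python3 - <<'E'
from cell import *
from h import *
for n in("side","wrist"):
    g=get_image(n); im=g["color"][:,:,::-1]
    if n=="side": im=cv2.resize(im[250:450,190:420],None,fx=3,fy=3,interpolation=cv2.INTER_CUBIC)
    cv2.imwrite(f"pics/{n}12.png",im)
print(read_state()["force"])
E
```

```text
clock: 11.4
eef_pos: [557.5, 176.1, 53.6]
tool_rot: [-1.571, 0.005, 0.318]
force: [-5.8, -2.9, 5.6]
width: 46.1
clock: 11.9
eef_pos: [543.4, 172.2, 113.0]
tool_rot: [-1.571, 0.003, 0.318]
force: [0.8, -0.1, 0.7]
width: 45.8
clock: 12.3
eef_pos: [580.1, 69.5, 218.0]
tool_rot: [-1.577, -0.009, 0.309]
force: [0.9, -0.0, 0.1]
width: 45.9
[-0.10057675 -0.3388526   0.13060708]
```

View pics/side12.png

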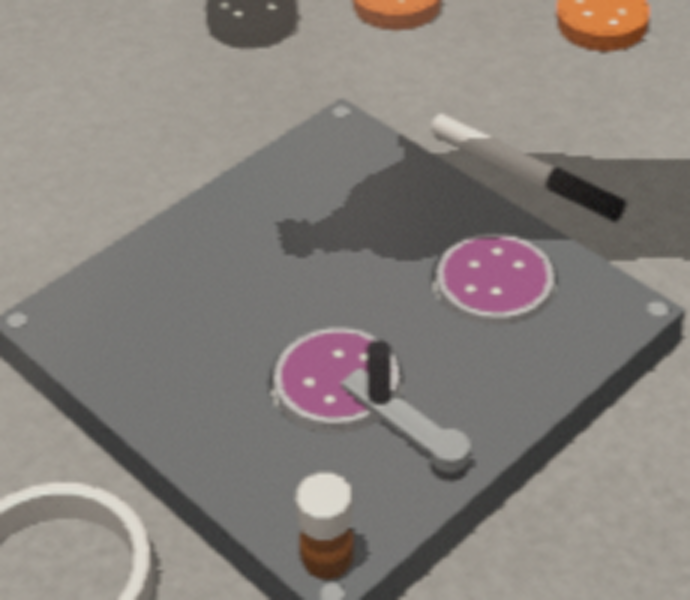

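View pics/wrist12.png

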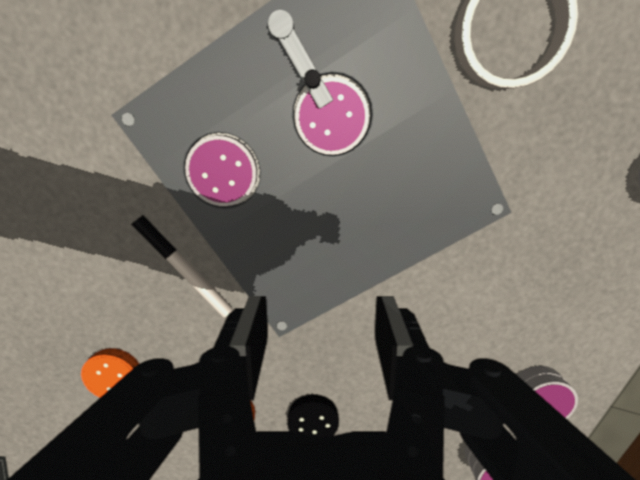

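```bash
python3 - <<'E'
from cell import *
from h import *
gs,gw=get_image("side"),get_image("wrist")
for g,u,z in((gs,(190+379/3,250+346/3),67.5),(gw,(312,78),67.5),(gs,(190+356/3,250+377/3),35.5),(gw,(322,102),35.5),(gs,(190+450/3,250+446/3),38.5),(gw,(280,23),38.5)):
    q=w2c(ray(g,u,z),c)-[105,-30]; print(z,q.round(1),np.hypot(*q).round(1),np.arctan2(-q[0],q[1]).round(3))
for g,b in((gs,(185,280,425,460)),(gw,(150,0,400,250))):
    for e in dishes(g,b): print(np.round(e[0]+e[1],1),w2c(ray(g,e[0],27),c))
E
```

```text
67.5 [-46.7   1.7] 46.8 1.535
67.5 [-40.4  -1.7] 40.4 1.614
35.5 [-62.1   0.9] 62.1 1.556
35.5 [-57.    0.1] 57.0 1.569
38.5 [ 0.  -0.3] 0.3 -2.986
38.5 [ 5.3 -1.7] 5.5 -1.881
[298.7 374.3  27.5  29.6] [ 24.99455605 -32.05208311]
[354.7 341.1  23.8  33.3] [39.16877684 75.38785421]
[222.5 177.2  59.5  65. ] [40.21044475 74.43878618]
[335.1 124.9  62.5  67.2] [ 27.33237392 -29.99222172]
```

Clip at ~1.57 and force-blocked at the stop; the dish is flat in its seat and everything else is in place. Handing in.

```bash
python3 - <<'E'
from cell import *
print(read_state()["qd"].round(3)); print(finish_job()); 
E
```

```text
[-0.014  0.01  -0.006  0.005  0.001  0.001  0.001]
the job is handed in; nothing more can be done
None
```

I pushed the loose dish about 130 mm across the carrier with two slightly open fingertips until it tipped and dropped into the empty seat. I never pinched or lifted it. Then I pushed the clip arm round by its post until it stopped moving.

- **Dish:** before the clip went over it, its outline in the side and wrist pictures matched a dish lying flat at seat depth. Its centre was about 1–2 mm from the seat's centre. In the last pictures the clip bar hides part of the gel. The fits there read 3–5 mm off, and I put that down to the bar rather than movement.
- **Clip:** the arm reads about 1.56–1.57 rad in both views. The post alone gave 1.54 in one view and 1.61 in the other. At the end the tool did not move under about 5–6 N sideways, so it was against its stop.
- **Everything else:** the seated dish measured in the same place as at the start. By eye, the vial, the white tape roll and the marker looked unmoved. The last pictures did not include the green tape roll, and the arm never went near it.

I handed in at about 12.5 s with the arm clear of everything. The largest force I read was about 9 N, during the push against the stop.

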